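Knock a bearing out of its sloping holder from below

TASK

Take the standing knock-out tool by its wooden handle and, with its upturned pin, poke the ball bearing up out of its pocket from below through the access hole, so that it slides down the sloping face and comes to rest flat against the stop lip. Leave the plain blanking plug in its pocket and the fid, glass cutter and teal glass where they lie, then stand the knock-out tool upright on the bench again, a hand's breadth clear of the holder, and let go of it.

Things in the scene. Friction and masses are not known exactly. Their poses are not given: they have to be found in the camera images.
- holder: Fixed holder, 174 x 100 x 125 mm high: a front and a back wall (across y, bolted down) carry a sloping face plate; its +y and -y sides are open underneath. Low end towards the robot, yaw within 0.3 rad. Origin on the bench straight below face, z up. Walls' inner faces 45 mm before it (34 mm high) and 57 mm behind it (98 mm high); 6 mm high feet reach 28 mm inwards from the front wall only.
- face: Sloping dark steel plate of the holder, 145 mm (x) x 100 mm (y) x 18 mm thick. Origin: on its upper surface midway between two pockets, 87.6 mm above the bench. x points up the slope, y level to the left, z out of the face, leaning 30 degrees from vertical towards the robot. Plate from x = -78 to 67, z = -18 to 0 mm. Slippery (friction 0.15): a part lifted out of its pocket slides down by itself.
- pocket_a (a point): centre of the mouth of the right-hand pocket, on the face (face frame 0, -22, 0 mm). Pocket round, 33.5 mm wide, 12 mm deep; on its axis a 22 mm round access hole through the 6 mm thick pocket floor. Bearing or plug may be in it
- pocket_b (a point): centre of the mouth of the left-hand pocket (face frame 0, 22, 0 mm), same pocket and access hole. Bearing or plug may be in it
- lip (a point): middle of the stop lip's inner foot, on the face (face frame -71, 0, 0 mm). The lip runs across the low end, 15 mm high; 12 mm high, 5 mm thick cheeks stand on both side edges from there 37 mm up the slope
- bearing: Ball bearing: steel disc 32 mm in diameter, 11 mm thick, about 60 g, told by the dark ring seal and small dark bore on its upper side (closed: the pin does not pass). Slippery. Origin: centre of its underside, z through its thickness. Starts in one pocket, underside on the pocket floor, top 1 mm below the face, so it cannot be gripped.
- plug: The blanking plug: plain bright steel disc of the same size, 32 mm in diameter, 11 mm thick, without ring or bore, in the other pocket. Origin: centre of its underside. To be left there.
- poker: Loose knock-out tool, about 0.1 kg, standing: flat metal foot bar 28 (x) x 116 (y) x 8 mm high; at y = +45 mm an upright pin, 14 mm across, its end 42 mm above the bar's underside (20 mm collar up to 12 mm); at y = -45 mm a post 14 x 10 mm with a wooden handle 22 (x) x 16 (y) mm, 79 to 121 mm up. Origin: centre of the bar's underside, z up; y (handle to pin) is world +y within 0.35 rad.
- pin_tip (a point): centre of the upper end of the knock-out tool's pin (poker frame 0, 45, 42 mm)
- grip (a point): middle of the wooden handle (poker frame 0, -45, 100 mm)
- fid: loose white plastic fid (flat pointed stick), 165 x 26 x 9 mm, on the bench left of the holder; bystander. Origin: middle of its underside
- glass_cutter: loose yellowish glass cutter (slim turned rod), 151 x 15 x 15 mm, on the bench right of the knock-out tool; bystander. Origin: middle of its underside
- glass_slab_1: loose teal piece of slab glass, 60 x 70 x 8 mm, on the bench right of the holder and behind the knock-out tool; bystander. Origin: middle of its underside
Mind the look-alikes: they are no part of the job. Leave any orange look-alike of the plug alone.

How it is judged:
By the outcome, as a careful person would: the job done as asked, in the order asked, and still so for the second after the job is handed in, with the robot touching nothing.
It also fails if it takes over 51 s, if anything falls off the work surface, if the arm or the gripper's body presses on something with over 40 N, if the wrist force passes 120 N, or if a joint passes its speed limit or range.

ROBOT

A 6-joint arm with a two-finger parallel gripper is mounted at the origin on a cart in front of the work surface, level with it; the furniture and walls round the work are solid. World frame = base frame: x ahead of the robot, y to its left, z up, the work surface at z = 0. Lengths are in m, angles in rad, forces in N, time in s.
With the tool pointing down it reaches from about 0.35 to 0.85 m from the base axis. Payload 8.1 kg.
Tool frame: the origin (TCP) lies at the centre of the arm's flange, where the gripper is bolted on; the fingertips stand 186 mm ahead of it and the grasp point (between the pads) lies 167 mm ahead of it; z points along the fingers, y is the line along which they close (so a half turn about z gives the same grasp; the last joint's range is limited). The gripper opens to 93 mm and grips with 3 to 60 N. Pads are 15 mm wide; open, the fingers measure 128 mm over their backs; the gripper's body (75 mm by 188 mm) begins 65 mm behind the grasp point.
Start: joints at [1.071, 0.13, 1.488, -0, 1.523, -0.085], TCP at [0.242, 0.549, 0.405] pointing down, gripper open.
Joint ranges: [-2.96, 2.96], [-0.89, 2.26], [0.02, 2.5], [-1.34, 4.48], [0, 2.73], [-2.66, 2.66]. Speed limits (rad/s): [2.39, 2.39, 2.79, 3.14, 3.14, 3.14].

INTERFACE

Orientations are given as a rotation vector (axis times angle).
In Python, from plant import robot gives the robot as it stands.
- The arm moves only by the tool apply_moves, never from a script. Its argument "series" is a list of rows, each a list of 2 entries, a list of its own where there are three numbers: the shift along the tool's x, y, z in mm, then the turn, a rotation vector about the tool's x, y, z in rad. A call has 1 to 12 rows; each row shifts and turns the commanded pose from where the row before left it, along the tool's axes as they then stand; what a row does not reach is not made up. A row lasts 1/12 s, in which the tool goes at most 41.7 mm and 7.16 degrees, less where a joint would pass 70% of its speed; a pose out of reach is approached as far as the arm can. A call is refused whole if a number of a shift passes 41.7 or a number of a turn 0.125, either way. A call with a gripper value outside its range is refused whole. "claw" is the opening, from 0 (shut) to 1 (fully open), set as the call begins (left out, the last holds). The fingers move at their own pace and stop on an object; "newtons" is the grip in N (left out, the last holds). Time passes only in rows, so rows that do not move let the fingers close. It gives the time, the measured TCP pose, the force, the opening and the grip force at its end, in the units of the state.
- robot.read_state(): the state, without advancing time (a new reading comes with each control period).
- robot.read_camera(name): name is "side" or "top" or "wrist"; returns (picture, depth): 400x640x3 uint8, blue, green, red; 400x640 float32, m along the optical axis (not along the pixel's ray), 0 where there is no reading.
- robot.calibration(name): a dict with "fx", "fy", "cx", "cy" (pixels), "D" ([k1, k2, p1, p2, k3] as OpenCV has them; the pictures are not rectified), "extrinsics" (4x4, takes a point from world to camera coordinates). Camera axes: x right, y down, z forward; pixel columns grow to the right and rows downward; lengths in m; the calibration is good to about 2 mm. A picture is of the moment at which its call begins: read the wrist's pose just before it. calibration takes no time and is no camera call; for the wrist camera it gives the pose at the moment of the call.
- robot.close_job(): hands the job in; it is judged then, once.
The state is a dict: "t": time; "q": joint angles; "dq": joint speeds; "joint_torque": joint torques, N m; "tool_pos": TCP position; "orientation": TCP orientation; "force": force on the tool from outside, world axes, zero at the start; "wrist_torque": the same for the moment, N m; "opening": finger opening in m; "gripper_force": force on a finger pad.
Only numpy, scipy, OpenCV 4.12 (cv2) and the standard library are available. Lean on these libraries where they do the work, as an engineer would, in place of code of your own. Each camera call takes 0.05 s, during which the arm holds its last target. There are 200 camera calls.

## Working session

There is one attempt and no reset: what is moved stays moved. The work goes in short steps, Python scripts to look and compute and a tool call to move; the robot and the scene stay as the last step left them, time stands still between calls to the robot, and variables do not carry over. Pictures are saved under pics/ and viewed, at most 10 in all, crops included, and the job is handed in when it is done.

Besides the shell and the picture viewer there is one more tool, called after "Emit:" as name([rows], argument=value, ...), one row to a line, values as JSON. apply_moves: Moves the arm, as the interface text tells. Its arguments: {"type":"object","properties":{"series":{"type":"array"},"claw":{"type":"number"},"newtons":{"type":"number"}},"required":["series"]}

```bash
ls; mkdir -p pics; cat > h.py <<'E'
import numpy as np, cv2
from scipy.spatial.transform import Rotation as R
from plant import robot
def px2ray(c,u,v):
    K=np.array([[c['fx'],0,c['cx']],[0,c['fy'],c['cy']],[0,0,1.]])
    p=cv2.undistortPoints(np.array([[[u,v]]],float),K,np.array(c['D'],float))[0,0]
    E=np.array(c['extrinsics']);Rm=E[:3,:3];t=E[:3,3]
    return -Rm.T@t, Rm.T@np.array([p[0],p[1],1.])
def onz(c,u,v,z):
    o,d=px2ray(c,u,v); return o+d*(z-o[2])/d[2]
def bydepth(c,u,v,dep):
    o,d=px2ray(c,u,v); return o+d*dep
def proj(c,P):
    K=np.array([[c['fx'],0,c['cx']],[0,c['fy'],c['cy']],[0,0,1.]])
    E=np.array(c['extrinsics'])
    return cv2.projectPoints(np.atleast_2d(P).astype(float),cv2.Rodrigues(E[:3,:3])[0],E[:3,3],K,np.array(c['D'],float))[0][:,0]
E
python3 - <<'E'
from h import *
s=robot.read_state();print({k:np.round(v,3) for k,v in s.items()})
for n in('top','side'):
    c=robot.calibration(n);im,d=robot.read_camera(n)
    np.savez(f'{n}0.npz',im=im,d=d);cv2.imwrite(f'pics/{n}0.png',im);print(n,px2ray(c,320,200))
E
```

```text
pics
{'t': np.float64(0.0), 'q': array([ 1.071,  0.131,  1.489, -0.   ,  1.523, -0.085]), 'dq': array([ 0.002, -0.001, -0.001,  0.001,  0.002, -0.001]), 'joint_torque': array([-4.0000e-03, -5.5987e+01, -4.9174e+01,  7.6000e-02,  3.6000e-02,
       -0.0000e+00]), 'tool_pos': array([0.242, 0.549, 0.404]), 'orientation': array([-6.470e-01, -3.074e+00,  3.000e-03]), 'force': array([-0.972,  0.459, -0.077]), 'wrist_torque': array([-0.008,  0.043, -0.011]), 'gripper_force': np.float64(0.0), 'opening': np.float64(0.093)}
top (array([ 0.43464054, -0.03363395,  1.12492764]), array([ 0.12084007,  0.00477343, -0.99287338]))
side (array([ 0.31031123, -0.97962973,  0.95940482]), array([ 0.18690833,  0.7213608 , -0.66695221]))
```

View pics/top0.png

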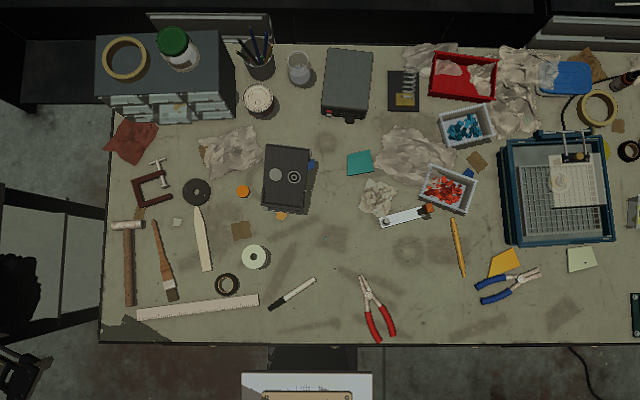

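View pics/side0.png

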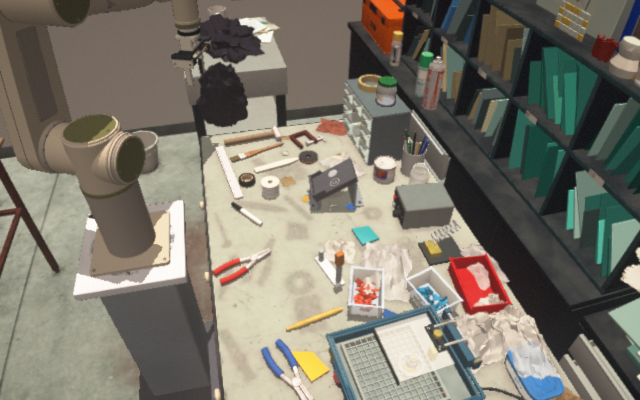

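Top view: the holder is at (287,178). The ringed disc at about (294,177) looks like the bearing and the plain one at (276,174) like the plug. The poker runs from (382,224) to (432,209). I'll confirm both in an enlarged crop and measure.

```bash
python3 - <<'E'
from h import *
z=np.load('top0.npz');im=z['im'];d=z['d'];c=robot.calibration('top')
a=cv2.resize(im[135:225,250:330],None,fx=5,fy=5,interpolation=cv2.INTER_CUBIC)
b=cv2.resize(im[190:240,365:445],None,fx=5,fy=5,interpolation=cv2.INTER_CUBIC)
o=np.zeros((450,800,3),np.uint8);o[:,:400]=a;o[:250,400:]=b
cv2.imwrite('pics/crop1.png',o)
# dark holder depth points
hsv=cv2.cvtColor(im,cv2.COLOR_BGR2HSV)
P=[]
for v in range(145,212,2):
  for u in range(262,312,2):
    if d[v,u]>0:P.append(bydepth(c,u,v,d[v,u]))
P=np.array(P);m=(P[:,2]>.03)&(P[:,2]<.14);Q=P[m]
# plane fit ransac-ish
for _ in range(5):
    A=np.c_[Q[:,:2],np.ones(len(Q))];k=np.linalg.lstsq(A,Q[:,2],rcond=None)[0];r=abs(A@k-Q[:,2]);Q=Q[r<max(.004,np.median(r)*2)]
print('plane',k,'slope',np.degrees(np.arctan(np.hypot(*k[:2]))),'yaw',np.arctan2(k[1],k[0]),len(Q))
print('bearing',bydepth(c,294,177,d[177,294]),'plug',bydepth(c,276,174,d[174,276]))
# poker: depth above bench
for v in range(200,234,2):
    print(v,[int(1000*bydepth(c,u,v,d[v,u])[2]) for u in range(376,440,2)])
E
```

```text
plane [ 0.56114711 -0.06271056 -0.25593772] slope 29.45082455306406 yaw -0.11129244323880874 521
bearing [0.61496959 0.03302613 0.08473464] plug [0.6217217  0.07547132 0.08422757]
200 [25, 12, 9, 9, 5, 7, 8, 9, 0, -1, 1, 1, -1, 0, 0, -1, -5, 0, -2, 3, -1, -1, 3, -1, 0, -3, 0, 49, 49, 50, 47, 52]
202 [21, 9, 5, 6, 9, 7, 3, 4, -2, 0, 1, 4, 3, 3, 0, -3, 1, 1, -1, 0, 0, 0, 0, 0, 6, -1, -1, 0, 26, 0, 50, 52]
204 [12, 7, 9, 13, 4, 6, 7, 5, -4, -2, 3, -1, 0, 0, -5, -2, 0, -2, 0, 0, 2, 2, 2, -3, -1, 118, 120, 121, 0, -1, 13, 29]
206 [14, 8, 11, 12, 5, 7, 10, 6, 0, -2, 0, 3, 2, 0, 0, 0, -2, -4, -2, -2, 0, -3, 7, 82, 102, 120, 119, 120, 0, 0, 0, -1]
208 [7, 8, 11, 12, 11, 7, 6, 5, 0, 3, 1, 2, 3, -2, 0, 0, 2, 1, 1, 9, 11, 5, 9, 66, 95, 114, 121, 118, 122, -3, 1, -1]
210 [8, 7, 6, 10, 13, 3, 1, 0, 0, -1, 3, -2, 0, 3, -2, 11, 6, 10, 8, 9, 12, 22, 40, 63, 93, 108, 118, 115, 123, 0, 0, -1]
212 [9, 1, 7, 8, 7, 4, 7, 0, 0, 0, 0, 5, 5, 8, 8, 9, 7, 9, 9, 7, 5, 15, 38, 58, 86, 105, 122, 109, 0, 0, -3, -1]
214 [4, 5, 10, 12, 7, 5, 0, -6, 7, 9, 8, 7, 9, 8, 7, 10, 5, 6, 6, 8, 7, 8, 29, 7, 9, 1124, -2, -2, 
[... 328 characters left out ...]
 0, 0, 0, 2, -6, 0, 0]
222 [1, -2, 7, 15, 35, 41, 45, 9, 12, 11, 11, 7, 8, 7, 0, -3, 0, 0, 0, 0, 0, 1, 0, -2, 1, -3, -1, 1, 1, 2, 1, 1]
224 [-5, 2, 4, 14, 8, 16, 7, 7, 11, 4, 8, -1, 0, -1, 0, 0, -3, -2, -2, -2, 0, 0, -3, 0, -1, -2, -1, 0, 0, 0, 0, 0]
226 [0, -3, 4, 7, 9, 9, 4, 5, 0, 4, -5, 1124, 1, 2, -1, 0, -1, 3, -2, -2, 1, 0, 0, 0, -2, 0, -2, 0, 0, 0, 0, 0]
228 [2, 0, 0, 3, -4, -2, 0, 0, 1, 0, -2, 0, 1, 0, -1, -1, 0, 0, 0, -1, -1, 3, 4, 0, -2, 0, 2, -1, -1, -2, -1, -4]
230 [-6, 1, 0, -2, 0, -3, 0, 0, 2, -2, -3, -6, 4, -1, 0, -2, 0, 1, 0, -1, 0, 0, 0, -3, 0, -4, -2, 0, 1, 0, 0, 3]
232 [-2, 0, -2, 2, -3, 3, 0, 0, 1, -2, 0, 0, -3, 1, 0, 0, 0, 0, 0, 0, 2, -1, -2, 3, 0, 2, 0, -3, -2, 1, 2, -2]
```

View pics/crop1.png

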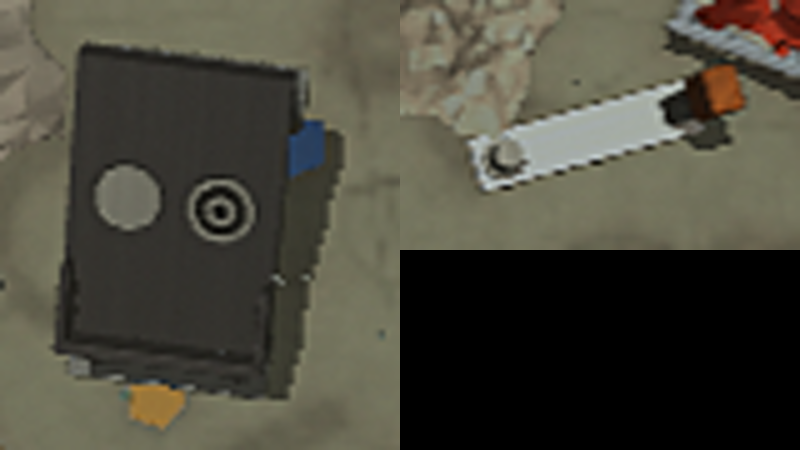

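The crop confirms it. The disc with the dark ring at px (294,177) is the bearing, in the right pocket (a). The plain one at px (275,174) is the plug. The orange disc at (243,190) is the look-alike and gets left alone. The poker's pin tip is at px (386.4,220.6) and the top of its handle at about (429,208). Next I'll work out coarse poses.

```bash
cat >> h.py <<'E'
def Rt(s): return R.from_rotvec(s['orientation'])
def go(p,Rm,p0=None,R0=None):
    s=robot.read_state(); p0=s['tool_pos'] if p0 is None else p0; R0=Rt(s) if R0 is None else R0
    print('shift(tool,now) mm',np.round(1000*R0.inv().apply(np.array(p)-p0),1),'turn',np.round((R0.inv()*Rm).as_rotvec(),4),
     'shift after turn',np.round(1000*Rm.inv().apply(np.array(p)-p0),1))
E
python3 - <<'E'
from h import *
c=robot.calibration('top');s=robot.read_state();T=Rt(s).as_matrix();print(np.round(T,3))
w=robot.calibration('wrist');E=np.array(w['extrinsics']);o=-E[:3,:3].T@E[:3,3]
print('cam in tool',T.T@(o-s['tool_pos']),'axes cols',np.round(T.T@E[:3,:3].T,3),w['fx'],w['cx'],w['cy'])
pin=onz(c,386.4,220.6,.042);hd=onz(c,429.2,208.4,.121)
print('pin',pin,'handle',hd,np.linalg.norm((pin-hd)[:2]),'yaw',np.arctan2(-(pin-hd)[0],(pin-hd)[1]))
b=onz(c,294,177,.0868-.0);p=onz(c,275.4,174.4,.0868);print(b,p,np.linalg.norm(b-p),np.arctan2(-(p-b)[0],(p-b)[1]))
z=np.load('top0.npz');d=z['d']
for n,u,v in(('blue',312,165),('blue',314,163),('or',280,216)):print(n,bydepth(c,u,v,d[v,u]))
E
```

```text
[[-0.915  0.403 -0.001]
 [ 0.403  0.915 -0.001]
 [ 0.    -0.002 -1.   ]]
cam in tool [0.06911878 0.0004234  0.02022697] axes cols [[-0.001 -0.968 -0.252]
 [ 1.    -0.001 -0.001]
 [ 0.001 -0.252  0.968]] 277.3486052136085 321.46510914694915 200.2718376545601
pin [ 0.51788053 -0.18999097  0.042     ] handle [ 0.54039701 -0.27598905  0.121     ] 0.0888969191503024 yaw 0.2560771057475391
[0.61461154 0.03289377 0.0868    ] [0.62029193 0.07658455 0.0868    ] 0.0440584914877675 -0.12928827291504158
blue [ 0.66005479 -0.00694386  0.00570521]
blue [ 0.66585764 -0.01189186  0.00290323]
or [0.5297526  0.07154308 0.00249902]
```

Emit:
apply_moves([
  [[0,0,0],[0,0,0.1]],
  [[0,0,0],[0,0,0.1]],
  [[0,0,0],[0,0,0.1]],
  [[0,0,0],[0,0,0.1]],
  [[0,0,0],[0,0,0.1]],
  [[0,0,0],[0,0,0.1]],
  [[0,0,0],[0,0,0.1]],
  [[0,0,0],[0,0,0.1]],
  [[0,0,0],[0,0,0.1]],
], claw=0.7)

```text
t: 0.85
tool_pos: [0.2417, 0.549, 0.4041]
orientation: [1.926, 2.482, -0.002]
force: [0.2, 0.9, -0.7]
opening: 0.0648
gripper_force: 0.0
```

Emit:
apply_moves([
  [[-20,8,0],[0,0,0]],
  [[-38,16.5,0],[0,0,0]],
  [[-38,16.5,0],[0,0,0]],
  [[-38,16.5,0],[0,0,0]],
  [[-38,16.5,0],[0,0,0]],
  [[-38,16.5,0],[0,0,0]],
  [[-38,16.5,0],[0,0,0]],
  [[-38,16.5,0],[0,0,0]],
  [[-38,16.5,0],[0,0,0]],
  [[-38,16.5,0],[0,0,0]],
  [[-38,16.5,0],[0,0,0]],
  [[-38,16.5,0],[0,0,0]],
])

```text
t: 1.85
tool_pos: [0.5368, 0.1714, 0.4044]
orientation: [-1.92, -2.486, 0.001]
force: [0.5, 0.9, 0.3]
opening: 0.0652
gripper_force: 0.0
```

Emit:
apply_moves([
  [[-38,16.5,0],[0,0,0]],
  [[-38,16.5,0],[0,0,0]],
  [[-20,8,0],[0,0,0]],
  [[0,0,0],[0,0,0]],
  [[0,0,0],[0,0,0]],
])

```text
t: 2.27
tool_pos: [0.6003, 0.0897, 0.4038]
orientation: [-1.922, -2.483, 0.002]
force: [-0.7, -0.2, 0.2]
opening: 0.0649
gripper_force: 0.0
```

```bash
python3 - <<'E'
from h import *
s=robot.read_state();print(s['t'],s['tool_pos'],s['q'],s['force'])
c=robot.calibration('wrist');im,d=robot.read_camera('wrist');np.savez('w1.npz',im=im,d=d,E=c['extrinsics']);cv2.imwrite('pics/w1.png',im)
print(proj(c,[[.6146,.0329,.0868],[.6203,.0766,.0868],[.518,-.19,.042],[.54,-.276,.121]]))
E
```

```text
2.2667 [0.60032469 0.08968636 0.40380245] [ 6.37853018e-02  1.50401488e-01  1.46801654e+00  1.99006162e-04
  1.52486616e+00 -1.89653428e-01] [-0.70200534 -0.17794138  0.21895399]
[[321.17105152 243.03122412]
 [335.90792952 208.99454136]
 [221.43427457 349.76156521]
 [207.1896892  451.33248202]]
```

View pics/w1.png

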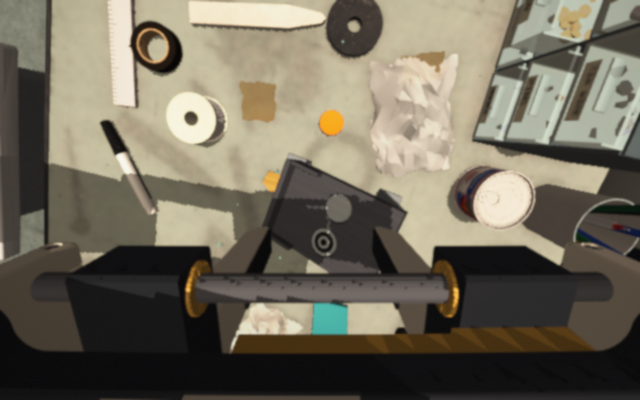

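Wrist view: the bearing (ringed) is at (323,242) and the plug (plain) at (338,207). That is within 2 px of the prediction from the top view. I'll refine both, then move to the poker.

```bash
python3 - <<'E'
from h import *
def circ(im,u,v,r0,r1,x):
    g=cv2.cvtColor(im,cv2.COLOR_BGR2GRAY);k=8
    c=cv2.resize(g[v-x:v+x,u-x:u+x],None,fx=k,fy=k,interpolation=cv2.INTER_CUBIC)
    _,m=cv2.threshold(c,0,255,cv2.THRESH_OTSU)
    cs,_=cv2.findContours(m,cv2.RETR_EXTERNAL,cv2.CHAIN_APPROX_NONE)
    cs=[q for q in cs if cv2.contourArea(q)>1500]
    q=min(cs,key=lambda q:np.hypot(*(np.array(cv2.fitEllipse(q)[0])-x*k)))
    e=cv2.fitEllipse(cv2.convexHull(q));return (np.array(e[0])+.5)/k-.5+[u-x,v-x],np.array(e[1])/k
for n,f,bs in(('top','top0.npz',((294,177),(275,174))),('wrist','w1.npz',((323,242),(338,207)))):
    z=np.load(f);c=robot.calibration(n)
    if n=='wrist':c['extrinsics']=z['E']
    P=[]
    for u,v in bs:
        p,e=circ(z['im'],u,v,0,0,10 if n=='top' else 18);P.append(onz(c,*p,.0868));print(n,p,e,P[-1])
    b,p=P;print(np.linalg.norm(b-p),'yaw',np.arctan2(-(p-b)[0],(p-b)[1]))
s=robot.read_state()
yaw=.256;X=np.array([np.cos(yaw),np.sin(yaw),0]);Y=np.array([-X[1],X[0],0])
Rm=R.from_matrix(np.c_[Y,X,[0,0,-1]])
go([.5404,-.276,.404],Rm)
E
```

```text
top [293.69299221 176.662673  ] [12.79152775 13.71543694] [0.61540465 0.03362767 0.0868    ]
top [275.00607395 174.08950424] [12.54658222 13.4437027 ] [0.62101986 0.07752495 0.0868    ]
0.04425496872416672 yaw -0.12722594689846328
wrist [324.02415848 240.5207901 ] [25.0216732  32.53948212] [0.61699893 0.03673398 0.0868    ]
wrist [337.05193329 197.05124283] [37.31505585 48.96993256] [0.6179175 0.090154  0.0868   ]
0.053427917790892863 yaw -0.017193601429768893
shift(tool,now) mm [-340. -150.   -0.] turn [-0.0014 -0.0007 -0.001 ] shift after turn [-339.8 -150.4    0. ]
```

Emit:
apply_moves([
  [[-20,-10,0],[0,0,0]],
  [[-35,-20,0],[0,0,0]],
  [[-35,-20,0],[0,0,0]],
  [[-35,-20,0],[0,0,0]],
  [[-35,-20,0],[0,0,0]],
  [[-35,-20,0],[0,0,0]],
  [[-30,-20,0],[0,0,0]],
  [[-15,-20,0],[0,0,0]],
  [[0,0,0],[0,0,0]],
  [[0,0,0],[0,0,0]],
])

```text
t: 3.15
tool_pos: [0.5151, -0.1788, 0.4049]
orientation: [1.921, 2.486, 0.001]
force: [0.7, 0.0, -0.7]
opening: 0.0648
gripper_force: 0.0
```

```bash
python3 - <<'E'
from h import *
s=robot.read_state();print(s['t'],s['tool_pos'])
c=robot.calibration('wrist');im,d=robot.read_camera('wrist');np.savez('w2.npz',im=im,d=d,E=c['extrinsics'])
print(proj(c,[[.518,-.19,.042],[.5404,-.276,.121],[.616,.034,.0868],[.6212,.0777,.0868]]))
cv2.imwrite('pics/w2.png',cv2.resize(im[60:300,180:460],None,fx=2.5,fy=2.5,interpolation=cv2.INTER_CUBIC))
E
```

```text
3.15 [ 0.51512769 -0.17879425  0.40485165]
[[320.99088345 194.13763139]
 [320.93442525 291.44055137]
 [479.7578161    8.53147018]
 [502.58426854 -41.12821345]]
```

View pics/w2.png

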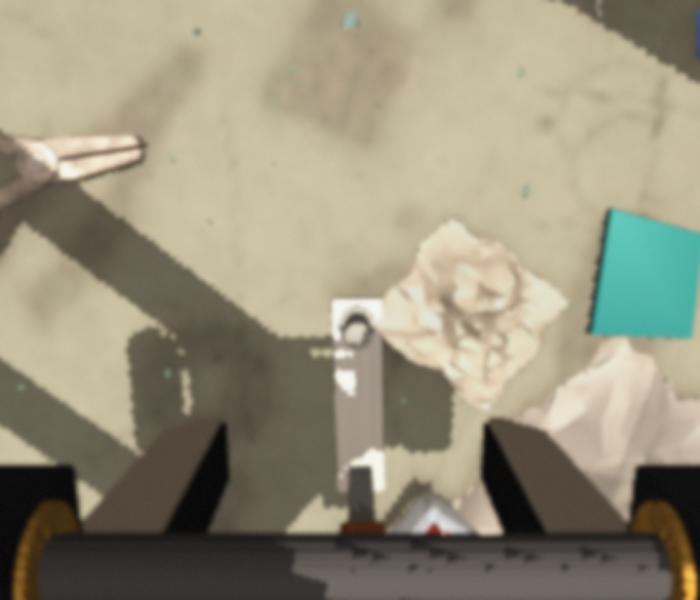

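The pin tip is at px (323,190), against (321,194) predicted, and the handle's post lies straight below the fingers. The offset is about 2 mm. Now the grasp.

Emit:
apply_moves([
  [[-20,1,0],[0,0,0]],
  [[-30,1,0],[0,0,0]],
  [[-30,0,0],[0,0,0]],
  [[-18.5,0,0],[0,0,0]],
  [[0,0,20],[0,0,0]],
  [[0,0,30],[0,0,0]],
  [[0,0,30],[0,0,0]],
  [[0,0,30],[0,0,0]],
  [[0,0,20],[0,0,0]],
  [[0,0,8],[0,0,0]],
  [[0,0,0],[0,0,0]],
])

```text
t: 4.12
tool_pos: [0.5425, -0.2717, 0.264]
orientation: [-1.914, -2.485, 0.0]
force: [0.3, -0.3, 0.4]
opening: 0.0652
gripper_force: 0.0
```

Emit:
apply_moves([
  [[0,0,0],[0,0,0]],
  [[0,0,0],[0,0,0]],
  [[0,0,0],[0,0,0]],
  [[0,0,0],[0,0,0]],
  [[0,0,0],[0,0,0]],
  [[0,0,0],[0,0,0]],
  [[0,0,0],[0,0,0]],
  [[0,0,0],[0,0,0]],
], claw=0, newtons=40)

```text
t: 4.78
tool_pos: [0.5425, -0.2742, 0.2671]
orientation: [1.92, 2.486, -0.0]
force: [-0.7, 0.4, 1.4]
opening: 0.0217
gripper_force: 40.0
```

```bash
python3 - <<'E'
from h import *
s=robot.read_state();print(s['t'],s['tool_pos'],s['orientation'],s['opening'],s['gripper_force'],s['force'])
c=robot.calibration('wrist');im,d=robot.read_camera('wrist');np.savez('w3.npz',im=im,d=d,E=c['extrinsics'])
Rm=Rt(s)
print(proj(c,s['tool_pos']+Rm.apply([[.09,0,.225],[.103,.014,.259],[.103,-.014,.259]])))
cv2.imwrite('pics/w3.png',cv2.resize(im[40:200,240:400],None,fx=3.5,fy=3.5,interpolation=cv2.INTER_CUBIC))
E
```

```text
4.7833 [ 0.54253211 -0.27417824  0.26705508] [ 1.91972287e+00  2.48640421e+00 -2.04711224e-06] 0.02167177439144313 39.97752785682678 [-0.6993635   0.40294516  1.44813738]
[[320.62237636  97.86759398]
 [338.13637405  85.23822344]
 [303.35193068  85.27307437]]
```

View pics/w3.png

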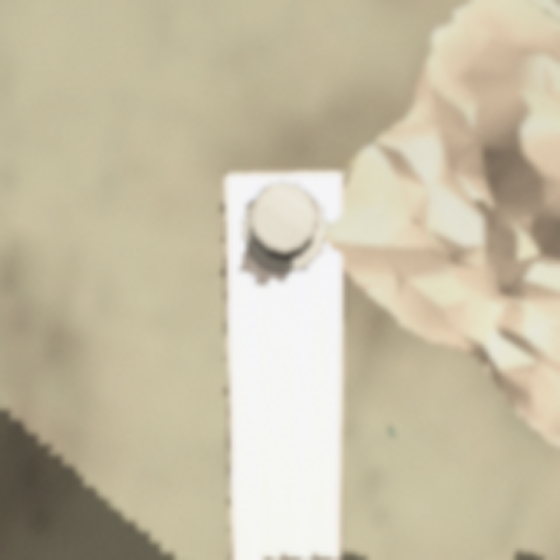

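The handle is gripped (21.7 mm). The pin tip is seen at px (321,102), which puts it at tool (87, 0, 225) mm. Next I'll plan the tilted pose.

```bash
cat >> h.py <<'E'
h=-.125;a=np.pi/6
Xf=np.array([np.cos(h)*np.cos(a),np.sin(h)*np.cos(a),np.sin(a)]);Yf=np.array([-np.sin(h),np.cos(h),0]);Zf=np.cross(Xf,Yf)
RF=R.from_matrix(np.c_[Yf,Xf,-Zf])
C=np.array([.6175,.0345,.0868])+.001*Zf
PIN=np.array([.087,.0004,.225])
def toolat(dx,dy,dz): return C+dx*Xf+dy*Yf+dz*Zf-RF.apply(PIN)
E
python3 - <<'E'
from h import *
s=robot.read_state();p=s['tool_pos']+[0,0,.08]
print('after lift 80:');go(toolat(0,-.075,-.024),RF,p)
q=toolat(0,-.075,-.024);print(q,'bar ends z',[(q+RF.apply(PIN+[e,sx,.042]))[2] for e in(.013,-.103) for sx in(-.014,.014)],'tip',q+RF.apply(PIN))
E
```

```text
after lift 80:
shift(tool,now) mm [167.   -3.7  85.5] turn [-0.5169 -0.0994  0.3721] shift after turn [153.6 -99.5  41.3]
[ 0.49674702 -0.11360069  0.26153713] bar ends z [np.float64(0.02350834875401145), np.float64(0.037508348754011434), np.float64(0.02350834875401145), np.float64(0.03750834875401146)] tip [ 0.61955967 -0.04134858  0.06688142]
```

Emit:
apply_moves([
  [[0,0,-10],[0,0,0]],
  [[0,0,-20],[0,0,0]],
  [[0,0,-25],[0,0,0]],
  [[0,0,-25],[0,0,0]],
  [[0,0,0],[-0.0861,-0.0166,0.062]],
  [[0,0,0],[-0.0861,-0.0166,0.062]],
  [[0,0,0],[-0.0861,-0.0166,0.062]],
  [[0,0,0],[-0.0861,-0.0166,0.062]],
  [[0,0,0],[-0.0861,-0.0166,0.062]],
  [[0,0,0],[-0.0864,-0.0164,0.0621]],
  [[0,0,0],[0,0,0]],
])

```text
t: 5.75
tool_pos: [0.5418, -0.2738, 0.3466]
orientation: [2.032, 1.787, 0.483]
force: [0.0, -0.1, -1.0]
opening: 0.0217
gripper_force: 40.0
```

Emit:
apply_moves([
  [[10,-10,0],[0,0,0]],
  [[20,-15,5],[0,0,0]],
  [[20,-15,6],[0,0,0]],
  [[20,-15,6],[0,0,0]],
  [[20,-15,6],[0,0,0]],
  [[20,-10,6],[0,0,0]],
  [[20,-10,6],[0,0,0]],
  [[15,-9.5,6],[0,0,0]],
  [[8.5,0,0],[0,0,0]],
  [[0,0,0],[0,0,0]],
  [[0,0,0],[0,0,0]],
  [[0,0,0],[0,0,0]],
])

```text
t: 6.75
tool_pos: [0.4969, -0.114, 0.2625]
orientation: [2.03, 1.794, 0.479]
force: [0.9, -0.3, -1.1]
opening: 0.0219
gripper_force: 40.0
```

```bash
python3 - <<'E'
from h import *
s=robot.read_state();print(s['t'],s['tool_pos'],s['force'],s['opening']);go(toolat(0,-.075,-.024),RF)
c=robot.calibration('wrist');im,d=robot.read_camera('wrist');np.savez('w4.npz',im=im,d=d,E=c['extrinsics'])
B=C-.001*Zf
print('pin,bearing,plug',proj(c,[s['tool_pos']+Rt(s).apply(PIN),B,B+.044*Yf]).round(1))
cv2.imwrite('pics/w4.png',cv2.resize(im[0:200,200:440],None,fx=3,fy=3,interpolation=cv2.INTER_CUBIC))
E
```

```text
6.75 [ 0.49692874 -0.11404898  0.26245601] [ 0.90981325 -0.33810333 -1.06870976] 0.021924915731562664
shift(tool,now) mm [ 0.4 -0.7  0.7] turn [-0.0002  0.0001  0.0016] shift after turn [ 0.4 -0.7  0.7]
pin,bearing,plug [[ 321.4  102.6]
 [ 320.7  -42.6]
 [ 320.7 -139.3]]
```

View pics/w4.png

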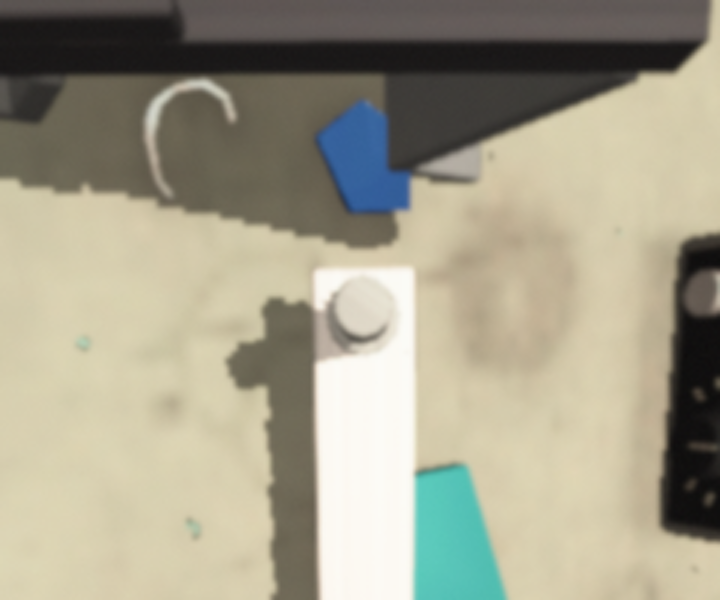

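The pin is exactly where predicted. The plate's side edge is level at the top of the picture, with its upper corner at crop (707,42)/(680,70), i.e. px (435.7,14)/(426.7,23.3). I'll use those to check the holder pose.

```bash
python3 - <<'E'
from h import *
z=np.load('w4.npz');c=robot.calibration('wrist');c['extrinsics']=z['E']
print(proj(c,[C+.067*Xf-.028*Yf,C+.067*Xf-.028*Yf-.018*Zf, C-.028*Yf-.018*Zf,C-.06*Xf-.028*Yf-.018*Zf]).round(1))
g=cv2.cvtColor(z['im'],cv2.COLOR_BGR2GRAY).astype(int)
for u in(230,260,300,320,420):print(u,g[8:32,u])
print('row8',g[8,425:445],'row19',g[19,420:440])
E
```

```text
[[436.4  13.5]
 [425.2  24.6]
 [320.8  24. ]
 [227.2  24.3]]
230 [ 24  26  25  25  25  27  28  26  23  24  24  23  24  23  25  28  48  77
  95  99  99  99 100  99]
260 [ 51  47  47  47  48  46  38  28  26  24  25  23  24  24  24  29  49  76
 100 140 181 180 139 101]
300 [ 93  92  90  89  82  65  44  28  25  24  24  24  25  25  27  34  59  88
  99 101 101 101 101 102]
320 [ 93  93  92  90  81  60  38  27  24  25  23  24  24  25  26  35  61  90
 102 102 102 100  99  98]
420 [ 98  96  96  93  88  71  44  28  24  24  24  25  25  25  33  72 133 179
 198 204 203 203 202 202]
row8 [ 97  97  96  97  97  96  97  96  95  99 114 149 182 196 199 200 200 201
 200 201] row19 [ 25  23  25  24  25  25  26  36  64 108 152 184 199 204 206 205 204 203
 202 202]
```

Predicted and seen edges agree within 1 px, so the pose is good. Slide in under the pocket.

Emit:
apply_moves([
  [[8,-0.5,0.5],[0,0,0]],
  [[10,0,0],[0,0,0]],
  [[12,0,0],[0,0,0]],
  [[12,0,0],[0,0,0]],
  [[12,0,0],[0,0,0]],
  [[10,0,0],[0,0,0]],
  [[7,0,0],[0,0,0]],
  [[4.4,0,0],[0,0,0]],
  [[0,0,0],[0,0,0]],
  [[0,0,0],[0,0,0]],
])

```text
t: 7.63
tool_pos: [0.5058, -0.039, 0.261]
orientation: [2.031, 1.793, 0.48]
force: [-0.5, 0.3, -0.3]
opening: 0.0216
gripper_force: 40.0
```

```bash
python3 - <<'E'
from h import *
s=robot.read_state();print(s['t'],s['force']);go(toolat(0,0,-.024),RF)
E
```

```text
7.6333 [-0.48598259  0.31474354 -0.34247461]
shift(tool,now) mm [-0.2  0.6 -0.3] turn [-0.0003 -0.0001  0.0004] shift after turn [-0.2  0.6 -0.3]
```

Emit:
apply_moves([
  [[0,0,-3],[0,0,0]],
  [[0,0,-4],[0,0,0]],
  [[0,0,-4],[0,0,0]],
  [[0,0,0],[0,0,0]],
])

```text
t: 7.97
tool_pos: [0.5002, -0.0384, 0.2715]
orientation: [2.031, 1.791, 0.481]
force: [1.3, 0.5, -1.1]
opening: 0.0216
gripper_force: 40.0
```

Emit:
apply_moves([
  [[0,0,-2],[0,0,0]],
  [[0,0,-2],[0,0,0]],
  [[0,0,-2],[0,0,0]],
  [[0,0,-2],[0,0,0]],
  [[0,0,-2],[0,0,0]],
  [[0,0,0],[0,0,0]],
])

```text
t: 8.47
tool_pos: [0.4952, -0.0374, 0.2795]
orientation: [2.031, 1.792, 0.481]
force: [0.3, 0.5, -1.0]
opening: 0.0217
gripper_force: 40.0
```

```bash
python3 - <<'E'
from h import *
s=robot.read_state();print(s['t'],s['force'],s['wrist_torque']);go(toolat(0,0,-.003),RF)
E
```

```text
8.4667 [ 0.31049362  0.54890215 -0.99947204] [-0.07912462  0.44231948 -0.03015274]
shift(tool,now) mm [-0.4  0.6  0. ] turn [ 0.0001 -0.0003  0.0002] shift after turn [-0.4  0.6  0. ]
```

Emit:
apply_moves([
  [[0,0,-1.5],[0,0,0]],
  [[0,0,-1.5],[0,0,0]],
  [[0,0,-1.5],[0,0,0]],
  [[0,0,-1.5],[0,0,0]],
  [[0,0,0],[0,0,0]],
  [[0,0,0],[0,0,0]],
  [[0,0,0],[0,0,0]],
  [[0,0,0],[0,0,0]],
])

```text
t: 9.13
tool_pos: [0.4923, -0.037, 0.2842]
orientation: [2.031, 1.792, 0.48]
force: [0.3, 0.2, -1.4]
opening: 0.0218
gripper_force: 40.0
```

```bash
python3 - <<'E'
from h import *
s=robot.read_state();print(s['t'],s['force'],s['wrist_torque'])
im,d=robot.read_camera('top');i2,_=robot.read_camera('side')
o=np.zeros((450,800,3),np.uint8);o[:,:400]=cv2.resize(im[135:225,250:330],None,fx=5,fy=5,interpolation=cv2.INTER_CUBIC)
o[:,400:]=cv2.resize(i2[145:235,295:375],None,fx=5,fy=5,interpolation=cv2.INTER_CUBIC)
cv2.imwrite('pics/p1.png',o)
E
```

```text
9.1333 [ 0.30379255  0.18425035 -1.41728519] [-0.03485645  0.44412531  0.01566557]
```

View pics/p1.png

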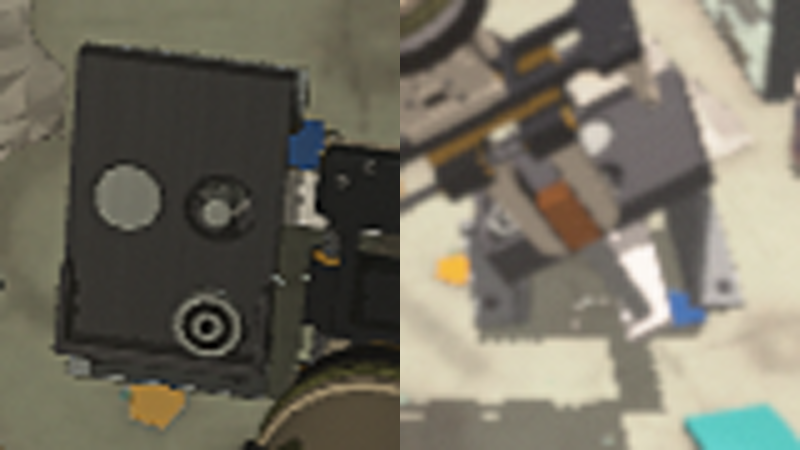

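The bearing rests against the lip at crop (207,326), the pin shows in the empty pocket at (218,210), and the plug is still in place at (127,197). I'll retract along the same path and stand the tool back where it was.

Emit:
apply_moves([
  [[0,0,5],[0,0,0]],
  [[0,0,6],[0,0,0]],
  [[0,0,6],[0,0,0]],
  [[0,0,6],[0,0,0]],
  [[0,0,4],[0,0,0]],
  [[0,0,0],[0,0,0]],
  [[0,0,0],[0,0,0]],
])

```text
t: 9.82
tool_pos: [0.5056, -0.0387, 0.2602]
orientation: [2.032, 1.793, 0.479]
force: [0.7, 0.8, -0.5]
opening: 0.0217
gripper_force: 40.0
```

Emit:
apply_moves([
  [[-5,0,0],[0,0,0]],
  [[-10,0,0],[0,0,0]],
  [[-12,0,0],[0,0,0]],
  [[-12,0,0],[0,0,0]],
  [[-12,0,0],[0,0,0]],
  [[-12,0,0],[0,0,0]],
  [[-12.4,0.5,-0.5],[0,0,0]],
  [[0,0,0],[0,0,0]],
])

```text
t: 10.48
tool_pos: [0.4964, -0.1154, 0.2623]
orientation: [2.031, 1.79, 0.48]
force: [0.0, -0.0, -0.7]
opening: 0.0216
gripper_force: 40.0
```

Emit:
apply_moves([
  [[-8.5,5,-3],[0,0,0]],
  [[-20,10,-4],[0,0,0]],
  [[-20,12,-6],[0,0,0]],
  [[-20,14,-6],[0,0,0]],
  [[-20,14,-6],[0,0,0]],
  [[-20,14,-6],[0,0,0]],
  [[-20,14,-6],[0,0,0]],
  [[-15,10,-4],[0,0,0]],
  [[-10,6.5,0],[0,0,0]],
  [[0,0,0],[0,0,0]],
])

```text
t: 11.32
tool_pos: [0.5434, -0.2762, 0.3491]
orientation: [2.029, 1.789, 0.48]
force: [0.7, 0.8, -0.4]
opening: 0.0217
gripper_force: 40.0
```

Emit:
apply_moves([
  [[0,0,0],[0.0861,0.0166,-0.062]],
  [[0,0,0],[0.0861,0.0166,-0.062]],
  [[0,0,0],[0.0861,0.0166,-0.062]],
  [[0,0,0],[0.0861,0.0166,-0.062]],
  [[0,0,0],[0.0861,0.0166,-0.062]],
  [[0,0,0],[0.0864,0.0164,-0.0621]],
  [[0,0,0],[0,0,0]],
  [[0,0,0],[0,0,0]],
])

```text
t: 11.98
tool_pos: [0.5431, -0.2732, 0.3462]
orientation: [1.919, 2.486, 0.003]
force: [0.5, 1.5, -0.4]
opening: 0.0217
gripper_force: 40.0
```

Emit:
apply_moves([
  [[0,0,10],[0,0,0]],
  [[0,0,15],[0,0,0]],
  [[0,0,15],[0,0,0]],
  [[0,0,15],[0,0,0]],
  [[0,0,10],[0,0,0]],
  [[0,0,5],[0,0,0]],
  [[0,0,4],[0,0,0]],
  [[0,0,2],[0,0,0]],
  [[0,0,0],[0,0,0]],
  [[0,0,0],[0,0,0]],
  [[0,0,0],[0,0,0]],
])

```text
t: 12.9
tool_pos: [0.5429, -0.2742, 0.2717]
orientation: [1.919, 2.486, 0.0]
force: [0.2, -0.3, -1.2]
opening: 0.0219
gripper_force: 40.0
```

```bash
python3 - <<'E'
from h import *
s=robot.read_state();print(s['t'],s['tool_pos'],s['force'],s['wrist_torque'],Rt(s).as_matrix().round(3))
E
```

```text
12.9 [ 0.54285865 -0.27424695  0.27168299] [ 0.15574767 -0.34143327 -1.17835313] [-0.07465627  0.00482733  0.04160224] [[-0.253  0.967  0.001]
 [ 0.967  0.253 -0.001]
 [-0.001  0.001 -1.   ]]
```

Emit:
apply_moves([
  [[0,0,1.5],[0,0,0]],
  [[0,0,1],[0,0,0]],
  [[0,0,0.7],[0,0,0]],
  [[0,0,0],[0,0,0]],
  [[0,0,0],[0,0,0]],
])

```text
t: 13.32
tool_pos: [0.5425, -0.274, 0.2674]
orientation: [-1.92, -2.487, 0.0]
force: [0.1, 0.9, -1.0]
opening: 0.0216
gripper_force: 40.0
```

Emit:
apply_moves([
  [[0,0,0.7],[0,0,0]],
  [[0,0,0.5],[0,0,0]],
  [[0,0,0],[0,0,0]],
  [[0,0,0],[0,0,0]],
])

```text
t: 13.65
tool_pos: [0.5427, -0.2741, 0.267]
orientation: [1.919, 2.487, 0.0]
force: [-2.0, 2.1, 6.6]
opening: 0.0215
gripper_force: 40.0
```

The foot is touching the bench (6.6 N). Let go and back off straight up.

Emit:
apply_moves([
  [[0,0,-0.4],[0,0,0]],
  [[0,0,0],[0,0,0]],
  [[0,0,0],[0,0,0]],
  [[0,0,0],[0,0,0]],
  [[0,0,0],[0,0,0]],
  [[0,0,0],[0,0,0]],
], claw=0.7, newtons=20)

```text
t: 14.15
tool_pos: [0.5425, -0.2741, 0.2666]
orientation: [-1.92, -2.487, 0.0]
force: [-0.8, -0.2, 0.3]
opening: 0.0569
gripper_force: 0.0
```

Emit:
apply_moves([
  [[0,0,-10],[0,0,0]],
  [[0,0,-20],[0,0,0]],
  [[0,0,-30],[0,0,0]],
  [[0,0,-30],[0,0,0]],
  [[0,0,-30],[0,0,0]],
  [[-30,-20,-20],[0,0,0]],
  [[-30,-30,0],[0,0,0]],
  [[-30,-30,0],[0,0,0]],
  [[-30,-30,0],[0,0,0]],
  [[0,-30,0],[0,0,0]],
  [[0,0,0],[0,0,0]],
  [[0,0,0],[0,0,0]],
])

```text
t: 15.15
tool_pos: [0.4373, -0.4246, 0.4074]
orientation: [1.923, 2.484, 0.0]
force: [0.6, 0.4, -0.3]
opening: 0.0653
gripper_force: 0.0
```

```bash
python3 - <<'E'
from h import *
s=robot.read_state();print(s['t'],s['force'],s['opening'])
im,d=robot.read_camera('top');i2,_=robot.read_camera('side')
o=np.zeros((600,800,3),np.uint8);o[:380]=cv2.resize(im[140:235,250:450],None,fx=4,fy=4,interpolation=cv2.INTER_CUBIC)
o[380:,:400]=cv2.resize(i2[145:255,295:400],(210*2-20,220));o[380:,400:]=cv2.resize(i2[220:320,280:460],(400,220))
cv2.imwrite('pics/end.png',o)
E
```

```text
15.15 [ 0.62130463  0.40987889 -0.28074026] 0.06525676661093666
```

View pics/end.png

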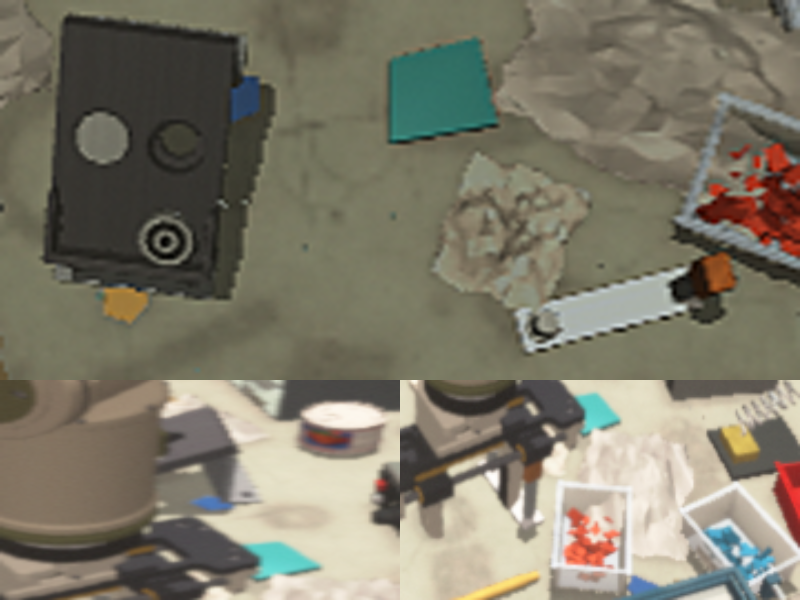

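The bearing lies flat at the lip at crop (165,241), the plug is in its pocket at (102,137), and the pocket at (178,145) is empty. The poker stands with its pin at (545,325) and handle at (715,272), released, and the glass has not moved. Handing in.

```bash
python3 -c "
from plant import robot
print(robot.close_job())"
```

```text
the job is handed in; nothing more can be done
None
```

The bearing was poked out and rests against the stop lip, the plug is still in its pocket, the knock-out tool stands released back where it started, well clear of the holder, and the job is handed in at about 15 s, with no verdict reported back.

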